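# Clamp a plan tube in the archive's labelling cradle

## Robot

A 6-joint arm with a two-finger parallel gripper is mounted at the origin on the work surface. World frame = base frame: x ahead of the robot, y to its left, z up, the work surface at z = 0. Lengths are in m, angles in rad, forces in N, time in s.
With the tool pointing down it reaches from about 0.25 to 0.8 m from the base axis. Payload 8.5 kg.
Tool frame: the origin (TCP) lies at the very end of the fingers, on their centre line; the grasp point (between the pads) lies 19 mm behind it (bot.tcp_to_grasp is the distance from the TCP to the grasp point, in m); z points along the fingers, x is the direction in which the jaws open and shut, and the axes are right-handed (so a half turn about z gives the same grasp; the last joint's range is limited). The gripper opens to 85 mm and grips with 20 to 120 N. Pads are 22 mm wide; open, the fingers measure 114 mm over their backs; the gripper's body (76 mm by 85 mm) begins 54 mm behind the grasp point. The pads swing forward as they close: fully open they stand 13 mm farther back than shut.
Start: joints at [1.114, 0.238, -0.013, 1.319, 0, 1.571], TCP at [0.232, 0.471, 0.231] pointing down, gripper open.
Joint ranges: [-2.66, 2.66], [-1.03, 1.9], [-1.14, 1.46], [-1.82, 2.27], [-1.45, 1.34], [-3.14, 3.14]. Speed limits (rad/s): [2.22, 2.22, 2.79, 3.14, 3.14, 3.14].

## Interface

Orientations are given as a unit quaternion [w, x, y, z].
In Python, from station import telemetry, viewer, bot gives the robot as it stands.
- The arm moves only by the tool servo_tool, never from a script. Its argument "deltas" is a list of rows, each a list of 3 entries, a list of its own where there are three numbers: the shift along the world's x, y, z each as a share of 0.03 m, from -1 to 1, then the turn about the world's z as a share of 4 degrees, from -1 to 1, then the closure, from 0 (fully open) to 1 (shut). In form: [[[tx, ty, tz], yaw, hand], ...]. A call has 1 to 20 rows; each row shifts and turns the commanded pose from where the row before left it; what a row does not reach is not made up. A row lasts 1/10 s, in which the tool goes at most 50 mm and 8.59 degrees, less where a joint would pass 70% of its speed; a pose out of reach is approached as far as the arm can. A call with a number of a shift or a turn outside -1 to 1 is refused whole. A call with a gripper value outside its range is refused whole. The fingers move at their own pace and stop on an object; "squeeze" is the grip in N (left out, the last holds). Time passes only in rows, so rows that do not move let the fingers close. It gives the time, the measured TCP pose, the force and the opening at its end, in the units of the state.
- telemetry.get_state(): the state, without advancing time (a new reading comes with each control period).
- viewer.snapshot(name): name is "side" or "top" or "wrist"; returns a dict with "image" (384x512x3 uint8, red, green, blue), "fx", "fy", "cx", "cy" (pixels), "T" (4x4, takes a point from camera to world coordinates); the wrist camera has in their place "tool_from_camera" (4x4, takes a point from camera to tool coordinates, whose origin is the TCP and whose axes are the tool frame's). Camera axes: x right, y down, z forward; pixel columns grow to the right and rows downward; lengths in m; the calibration is good to about 2 mm. The wrist camera is an equidistant fisheye: a pixel r from the principal point sees the ray r / f radians off the axis. A picture is of the moment at which its call begins: read the wrist's pose just before it. There is no depth.
- bot.hand_in(): hands the job in, once; it reports no verdict.
The state is a dict: "time_s": time; "joints": joint angles; "qd": joint speeds; "joint_torque": joint torques, N m; "ee_pos": TCP position; "eef_rot": TCP orientation; "contact_force": force on the tool from outside, world axes, zero at the start; "torque": the same for the moment, N m; "finger_gap": finger opening in m.
Only numpy, scipy, OpenCV 4.12 (cv2) and the standard library are available. Lean on these libraries where they do the work, as an engineer would, in place of code of your own. Each camera call takes 0.05 s, during which the arm holds its last target. There are 200 camera calls.

## Task

Take the long storage tube out of the pigeonhole rack and clamp it in the labelling cradle: lift the sprung bar, turn it well aside, lay the tube level in the cradle's two troughs, then bring the bar back in line over the tube and lower it so that its pad presses on the tube. Do not drop the tube, and leave everything else on the desk where it is.

Things in the scene. Friction and masses are not known exactly. Their poses are not given: they have to be found in the camera images.
- tube: Long storage tube: round brown card barrel, 42 mm diameter, black octagonal end caps 22 mm long, 48 mm across flats; 200 mm over all, 0.22 kg. Origin at its centre, own x along it, ends alike. Lies on a cap flat (centre 24 mm above the desk) in any one bay of the rack, one end sticking out 58 mm, its middle under the roof. Take the end, draw it out, put it down, then take it by the middle.
- rack: Low wooden pigeonhole rack, fixed: 150 mm deep (own x), 204 wide (own y), 68 high, roof 8 thick; three bays 60 mm wide and high, centred at y = -66, 0, 66 mm, walls 6 mm, no floor (tubes lie on the desk). Origin: centre of underside. Open at its -x face, 75 mm from the origin, facing roughly the robot; tubes come out along its -x.
- cradle: Grey cradle, fixed. Origin at desk level under the middle of the tube's place; tube lies along own y. Base plate 110 mm wide, 6 thick. Two troughs, 38 to 107 mm either side of the middle: floor 14 mm high, side walls flaring from 57 mm apart to 74 at their top, 56 mm high; end walls 42 mm high. The 76 mm gap between troughs is open for the fingers. Seated tube's centre: 38 mm above the desk.
- cradle_bed (a point): Middle of the tube's place at the level of the trough floors, 14 mm above the desk, directly over the cradle's origin.
- clamp_post (a point): Point on the vertical axis of the clamp's post, about which the bar turns: 160 mm from the cradle's origin along its -y, 72 mm above the desk. The post is 141 mm tall.
- clamp_knob (a point): Centre of the upright black knob, a cylinder 24 mm in diameter, 38 tall, on the free end of the aluminium clamp bar, 160 mm from the post's axis; moves with the bar; 96 mm above the desk with the bar fully down. The bar is 22 mm wide, 10 thick, its top 19 mm below this point; a rubber pad 22 by 24 mm hangs under it below the knob, its underside 43 mm below this point.
- clamp_lift (a joint): Height of the clamp bar above its lowest stop (m), 0 to 0.045. Spring and weight pull it down with about 5 N at 0 and 7 N at 0.045; it goes down when let go. With the tube in place the pad rests on the barrel at about 0.006. A fixed steel lug beside the bar near the post blocks turning, both ways, unless the bar is lifted by 17 mm or more (20 to 35 mm is good).
- clamp_swing (a joint): Turn of the clamp bar about the post (rad), 0 to 1.5, light friction: 0 is in line over the tube's place (bar along the cradle's +y from the post), growing counter-clockwise seen from above, towards the cradle's -x. Well aside is 1.0 or more; there the bar may be let down and let go. To come back it must be lifted over the lug again.
- short_tube_a: Bystander: a short tube of the same make, 100 mm long, in another bay of the rack, about 8 mm sticking out. Origin at its centre.
- short_tube_b: Bystander: a second short tube, the same, in the remaining bay. Origin at its centre.
- paperweight: Bystander: brass paperweight, 56 mm in diameter, 38 mm tall, origin under its centre.
- stamp: Bystander: rubber stamp with wooden handle, 60 by 28 mm, 73 mm tall, origin under its centre.
- loupe: Bystander: black loupe, 60 mm in diameter, 47 mm tall, origin under its centre.
- pencil_cup: Bystander: dark cup with pencils, 76 mm in diameter, 180 mm tall with them, origin under its centre.
- paste_jar: Bystander: paste jar, 60 mm in diameter, 70 mm tall, origin under its centre.
There are look-alikes about, which are no part of the job. What is shaped like the tube but yellow is not meant.

How it is judged:
By the outcome, as a careful person would: the job done as asked, in the order asked, and still so for the second after the job is handed in, with the robot touching nothing.
It also fails if it takes over 72 s, if anything falls off the work surface, if the arm or the gripper's body presses on something with over 40 N, if the wrist force passes 120 N, or if a joint passes its speed limit or range.

## Working session

There is one attempt and no reset: what is moved stays moved. The work goes in short steps, Python scripts to look and compute and a tool call to move; the robot and the scene stay as the last step left them, time stands still between calls to the robot, and variables do not carry over. Pictures are saved under pics/ and viewed, about 8 in all and at most 12, crops included, and the job is handed in when it is done.

Besides the shell and the picture viewer there is one more tool, called after ">>>" as a command line: name --argument value ..., lists and objects as JSON in quotes. servo_tool: Moves the arm, as the interface text tells. Its arguments: {"type":"object","properties":{"deltas":{"type":"array"},"squeeze":{"type":"number"}},"required":["deltas"]}

```bash
mkdir -p pics; ls
cat > h.py <<'E'
import numpy as np, cv2, pickle
from station import telemetry, viewer, bot
def snap(n,f):
    s=telemetry.get_state(); d=viewer.snapshot(n); d['st']=s
    cv2.imwrite(f'pics/{f}.png',cv2.cvtColor(d['image'],cv2.COLOR_RGB2BGR)); pickle.dump(d,open(f'pics/{f}.pkl','wb')); return d
def ld(f): return pickle.load(open(f'pics/{f}.pkl','rb'))
def world(d,u,v,z):
    r=np.array([(u-d['cx'])/d['fx'],(v-d['cy'])/d['fy'],1]); T=np.array(d['T']); r=T[:3,:3]@r; o=T[:3,3]
    return o+r*(z-o[2])/r[2]
def pix(d,p):
    T=np.array(d['T']); q=T[:3,:3].T@(np.array(p)-T[:3,3]); return np.array([d['cx']+d['fx']*q[0]/q[2],d['cy']+d['fy']*q[1]/q[2]])
def up(f,g,k=1.5,box=None):
    im=cv2.imread(f'pics/{f}.png')
    if box: im=im[box[1]:box[3],box[0]:box[2]]
    cv2.imwrite(f'pics/{g}.png',cv2.resize(im,None,fx=k,fy=k,interpolation=cv2.INTER_CUBIC))
E
python3 - <<'E'
from h import *
for n in('top','side'):
    d=snap(n,n+'0'); up(n+'0',n+'0u'); print(n,d['fx'],d['cx'],d['cy'],np.round(d['T'],3).tolist())
s=telemetry.get_state(); print(s)
E
```

```text
pics
top 360.1150648700465 264.2120001747867 197.75479749517586 [[0.028, -0.988, 0.149, 0.416], [-1.0, -0.028, 0.008, -0.004], [-0.004, -0.149, -0.989, 0.986], [0.0, 0.0, 0.0, 1.0]]
side 458.544112850111 257.3644612950044 198.44638369307935 [[-0.925, -0.234, 0.3, 0.221], [-0.38, 0.519, -0.765, 0.865], [0.024, -0.822, -0.569, 0.731], [0.0, 0.0, 0.0, 1.0]]
{'time_s': 0.1, 'joints': array([ 1.11403051e+00,  2.38737369e-01, -1.41754895e-02,  1.31918665e+00,
       -1.67448489e-05,  1.57074272e+00]), 'qd': array([ 0.00287838, -0.00027426,  0.00190507,  0.00137374,  0.00218879,
       -0.00052386]), 'joint_torque': array([ 1.32804882e-03, -5.39722645e+01,  3.46998990e+01,  1.34864770e-02,
        8.70708050e-05, -2.62609348e-05]), 'ee_pos': array([0.23139128, 0.4708441 , 0.23073105]), 'eef_rot': array([ 3.51558444e-04,  8.48822436e-01,  5.28677641e-01, -5.48676898e-04]), 'contact_force': array([ 1.01891911,  0.40209208, -0.18361762]), 'torque': array([-0.02584721, -0.0225702 ,  0.04025703]), 'finger_gap': 0.08523143995596891}
```

View pics/top0u.png

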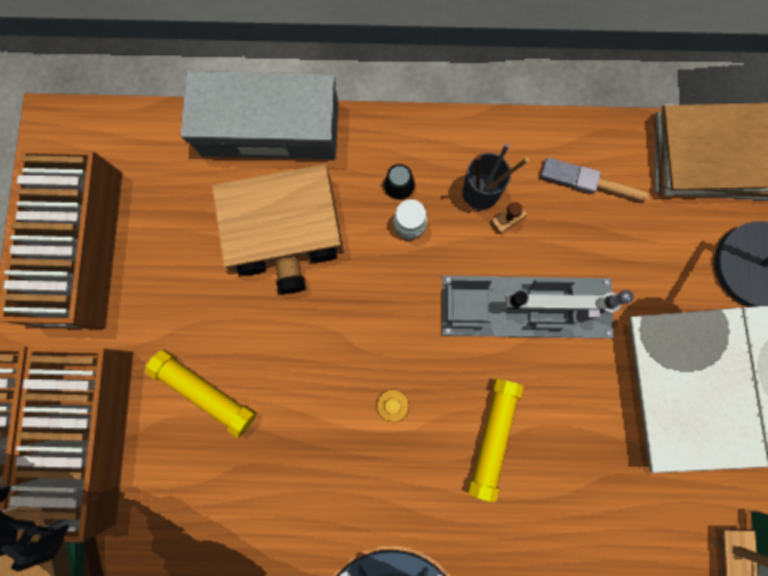

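View pics/side0u.png

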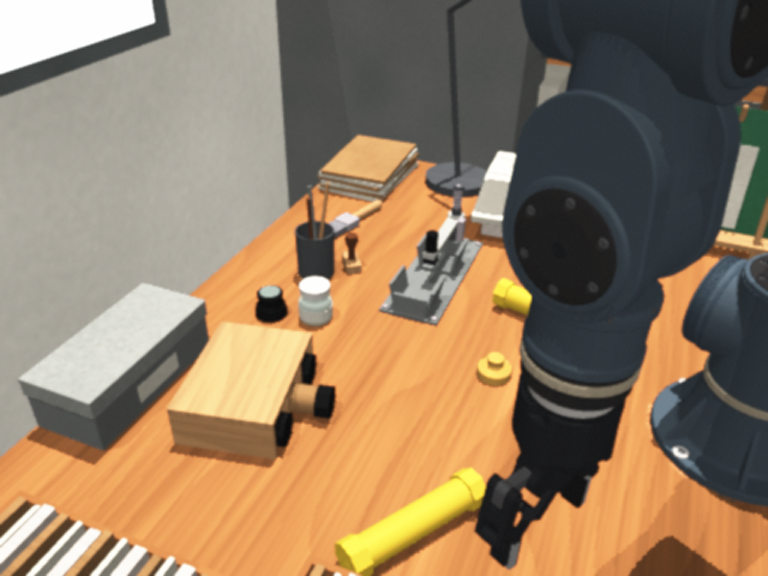

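The top view shows the rack with the tube end protruding at (290,284) and the cradle with its knob at (519,299) and post at about (613,302). The paperweight is at (392,405), with yellow decoys at (200,393) and (495,440). Next I'll measure these.

Run:
```python
from h import *
d=ld('top0')
P=lambda u,v,z:world(d,u/1.5,v/1.5,z)
for n,c in dict(rack=[(213,185),(326,168),(341,248),(224,265)]).items():
    w=np.array([P(*q,.068) for q in c]); print(n,w.round(3).tolist(),[np.linalg.norm(w[i]-w[i-1]).round(3) for i in range(4)],w.mean(0).round(3))
w=np.array([P(*q,.006) for q in [(443,277),(610,277),(614,336),(441,336)]]); print('base',w.round(3).tolist())
print('knob top',P(519,297,.115),'posttop',P(625,297,.141),'tube cap end',P(291,291,.024),'pw',P(392,405,.03),'jar',P(410,215,.07),'stamp',P(508,222,.0))
up('top0','c1',5,(125,105,245,205)); up('top0','c2',5,(285,170,435,235))
a=cv2.imread('pics/c1.png'); b=cv2.imread('pics/c2.png')
cv2.imwrite('pics/c3.png',np.vstack([cv2.copyMakeBorder(cv2.resize(a,None,fx=.5,fy=.5) if 0 else cv2.resize(a[50:],None,fx=.6,fy=.6),0,0,0,750-360,0),cv2.copyMakeBorder(b,0,0,0,0,0)]))
print(cv2.imread('pics/c3.png').shape)
```

```text
rack [[0.745, 0.334, 0.068], [0.782, 0.135, 0.068], [0.637, 0.102, 0.068], [0.601, 0.304, 0.068]] [np.float64(0.147), np.float64(0.203), np.float64(0.149), np.float64(0.205)] [0.691 0.219 0.068]
base [[0.602, -0.081, 0.006], [0.611, -0.388, 0.006], [0.502, -0.392, 0.006], [0.493, -0.079, 0.006]]
knob top [ 0.55185035 -0.1967378   0.115     ] posttop [ 0.55245374 -0.35805929  0.141     ] tube cap end [0.56554145 0.19394875 0.024     ] pw [0.3692328  0.00571979 0.03      ] jar [ 0.69903199 -0.01654839  0.07      ] stamp [ 0.71206306 -0.20222978  0.        ]
(595, 750, 3)
```

View pics/c3.png

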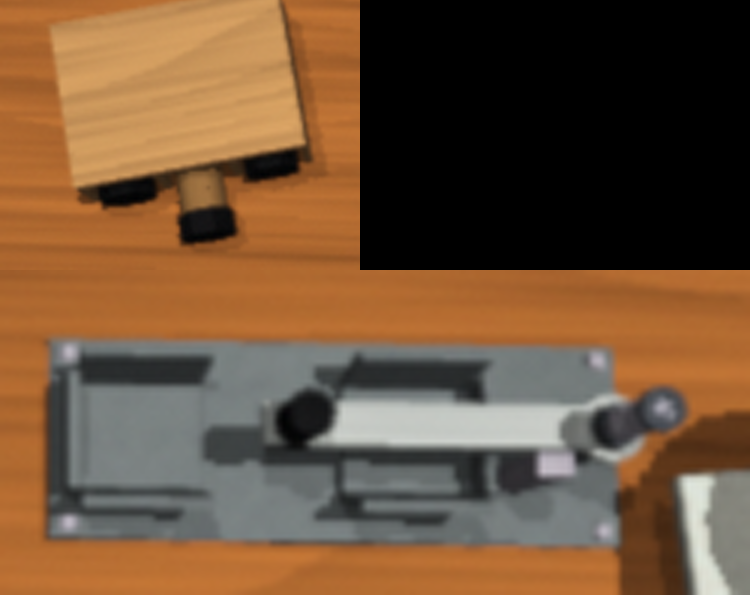

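>>> servo_tool --deltas '[[[0.45,-0.93,0],-1,0],[[0.45,-0.93,0],-1,0],[[0.45,-0.93,0],-1,0],[[0.45,-0.93,0],-1,0],[[0.45,-0.93,0],-1,0],[[0.45,-0.93,0],-1,0],[[0.45,-0.93,0],-1,0],[[0.45,-0.93,0],-1,0],[[0.45,-0.93,0],-1,0],[[0.45,-0.93,0],-1,0],[[0.45,-0.93,0],-1,0],[[0.45,-0.93,0],-1,0],[[0.45,-0.93,0],-1,0],[[0.45,-0.93,0],-1,0],[[0.45,-0.93,0],-1,0],[[0.45,-0.93,0],-0.95,0],[[0.45,-0.93,0],0,0],[[0.45,-0.93,0],0,0],[[0.45,-0.93,0],0,0],[[0.45,-0.93,0],0,0]]' --squeeze 40

```text
time_s: 2.1
ee_pos: [0.5018, -0.0881, 0.231]
eef_rot: [-0.0, 1.0, 0.0, -0.0]
contact_force: [1.0, 0.0, -0.1]
finger_gap: 0.0856
```

```bash
cat >> h.py <<'E'
from scipy.spatial.transform import Rotation as R
def tool(s):
    q=s['eef_rot']; T=np.eye(4); T[:3,:3]=R.from_quat([q[1],q[2],q[3],q[0]]).as_matrix(); T[:3,3]=s['ee_pos']; return T
def st():
    s=telemetry.get_state(); T=tool(s); print('t',round(s['time_s'],2),'p',s['ee_pos'].round(4),'yaw',np.degrees(np.arctan2(T[1,0],T[0,0])).round(2),'F',s['contact_force'].round(1),'gap',round(s['finger_gap'],4),'j',s['joints'].round(2)); return s
def wworld(d,u,v,z):
    f=d['fx']; a=np.array([(u-d['cx'])/d['fx'],(v-d['cy'])/d['fy']]); r=np.linalg.norm(a)
    ray=np.array([*(a/r*np.sin(r)),np.cos(r)]) if r>1e-9 else np.array([0,0,1.])
    T=tool(d['st'])@np.array(d['tool_from_camera']); g=T[:3,:3]@ray; o=T[:3,3]; return o+g*(z-o[2])/g[2]
def wpix(d,p):
    T=np.linalg.inv(tool(d['st'])@np.array(d['tool_from_camera'])); q=T[:3,:3]@np.array(p)+T[:3,3]
    n=np.hypot(q[0],q[1]); r=np.arctan2(n,q[2]); return np.array([d['cx']+d['fx']*r*q[0]/n,d['cy']+d['fy']*r*q[1]/n])
E
python3 - <<'E'
from h import *
st(); d=ld('top0')
for u,v in [(68,82),(68,252),(597,90),(605,260)]: print(world(d,285+u/5,170+v/5,.007).round(4))
E
```

```text
t 2.1 p [ 0.5018 -0.0881  0.231 ] yaw 0.02 F [ 1.   0.  -0.1] gap 0.0856 j [-0.17  0.21 -0.05  1.31  0.    1.4 ]
[ 0.5974 -0.0901  0.007 ]
[ 0.5034 -0.0915  0.007 ]
[ 0.6011 -0.3814  0.007 ]
[ 0.5073 -0.383   0.007 ]
```

>>> servo_tool --deltas '[[[0.42,-0.91,-0.3],0,0],[[0.42,-0.91,-0.3],0,0],[[0.42,-0.91,-0.3],0,0],[[0.42,-0.9,-0.3],0,0],[[0,0,0],0,0],[[0,0,0],0,0],[[0,0,0],0,0]]'

```text
time_s: 2.8
ee_pos: [0.5516, -0.1951, 0.1953]
eef_rot: [-0.0, 1.0, 0.0, -0.0]
contact_force: [-0.1, 1.2, 0.1]
finger_gap: 0.0856
```

Run:
```python
from h import *
st(); d=snap('wrist','w1'); up('w1','w1u'); print(d['fx'],d['cx'],d['cy'],np.round(d['tool_from_camera'],3).tolist()); print(wpix(d,[.552,-.197,.115])*1.5, wpix(d,[.5525,-.358,.141])*1.5)
```

```text
t 2.8 p [ 0.5516 -0.1951  0.1953] yaw 0.05 F [-0.1  1.2  0.1] gap 0.0856 j [-0.34  0.35  0.06  1.28  0.    1.23]
297.3186396354542 250.2948659897743 191.59015567605695 [[1.0, 0.001, 0.0, 0.0], [-0.001, 0.958, 0.285, -0.073], [0.0, -0.285, 0.958, -0.142], [0.0, 0.0, 0.0, 1.0]]
[375.49223276 303.58079057] [375.87696334 549.43632447]
```

View pics/w1u.png

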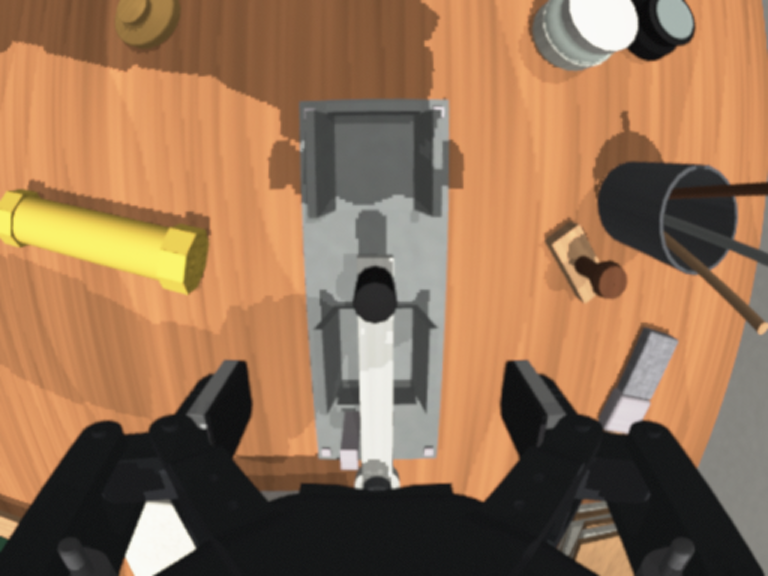

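Wrist view: the knob top is at (375,302) and I predicted (375.5,303.6), so the estimate holds. Next I descend and grip.

>>> servo_tool --deltas '[[[0,-0.06,-0.9],0,0],[[0,0,-0.9],0,0],[[0,0,-0.9],0,0],[[0,0,-0.6],0,0],[[0,0,-0.4],0,0.3],[[0,0,0],0,0.6],[[0,0,0],0,1],[[0,0,0],0,1],[[0,0,0],0,1],[[0,0,0],0,1],[[0,0,0],0,1],[[0,0,0],0,1]]' --squeeze 60

```text
time_s: 4.05
ee_pos: [0.5518, -0.1973, 0.0853]
eef_rot: [-0.0, 1.0, 0.0, 0.0]
contact_force: [-3.8, 2.9, 4.9]
finger_gap: 0.0226
```

```bash
python3 -c "
from h import *
st()"
```

```text
t 4.05 p [ 0.5518 -0.1973  0.0853] yaw 0.03 F [-3.8  2.9  4.9] gap 0.0226 j [-0.34  0.42 -0.13  1.02  0.    1.23]
```

>>> servo_tool --deltas '[[[0,0,0.3],0,1],[[0,0,0.3],0,1],[[0,0,0.3],0,1],[[0,0,0.05],0,1],[[0,0,0],0,1],[[0,0,0],0,1]]'

```text
time_s: 4.65
ee_pos: [0.5517, -0.1979, 0.1129]
eef_rot: [0.0, 1.0, 0.0, -0.0]
contact_force: [-2.3, -4.0, -5.5]
finger_gap: 0.0223
```

```bash
python3 -c "
from h import *
st()
p=np.array([.5525,-.358]); k=np.array([.5518,-.1973]); r=k-p
# 4 deg steps
prev=r
for i in range(1,20):
    a=np.radians(4*i); c=np.array([[np.cos(a),-np.sin(a)],[np.sin(a),np.cos(a)]])@r; print(4*i,((c-prev)/.03).round(2),(p+c).round(4)); prev=c
"
```

```text
t 4.65 p [ 0.5517 -0.1979  0.1129] yaw 0.01 F [-2.3 -4.  -5.5] gap 0.0223 j [-0.34  0.4  -0.08  1.08 -0.    1.23]
4 [-0.37 -0.01] [ 0.5406 -0.1977]
8 [-0.37 -0.04] [ 0.5294 -0.199 ]
12 [-0.37 -0.07] [ 0.5184 -0.201 ]
16 [-0.36 -0.09] [ 0.5075 -0.2037]
20 [-0.36 -0.12] [ 0.4969 -0.2072]
24 [-0.35 -0.14] [ 0.4865 -0.2115]
28 [-0.34 -0.17] [ 0.4764 -0.2164]
32 [-0.32 -0.19] [ 0.4667 -0.2221]
36 [-0.31 -0.21] [ 0.4575 -0.2284]
40 [-0.29 -0.23] [ 0.4487 -0.2353]
44 [-0.28 -0.25] [ 0.4404 -0.2429]
48 [-0.26 -0.27] [ 0.4326 -0.251 ]
52 [-0.24 -0.29] [ 0.4254 -0.2596]
56 [-0.22 -0.3 ] [ 0.4189 -0.2687]
60 [-0.2  -0.32] [ 0.413  -0.2783]
64 [-0.17 -0.33] [ 0.4078 -0.2882]
68 [-0.15 -0.34] [ 0.4032 -0.2984]
72 [-0.13 -0.35] [ 0.3994 -0.309 ]
76 [-0.1  -0.36] [ 0.3964 -0.3198]
```

>>> servo_tool --deltas '[[[-0.37,-0.01,0],1,1],[[-0.37,-0.04,0],1,1],[[-0.37,-0.07,0],1,1],[[-0.36,-0.09,0],1,1],[[-0.36,-0.12,0],1,1],[[-0.35,-0.14,0],1,1],[[-0.34,-0.17,0],1,1],[[-0.32,-0.19,0],1,1]]'

```text
time_s: 5.45
ee_pos: [0.4672, -0.2227, 0.1132]
eef_rot: [0.0, 0.961, 0.277, 0.001]
contact_force: [2.6, -1.8, -5.3]
finger_gap: 0.0219
```

```bash
python3 -c "
from h import *
st()"
```

```text
t 5.45 p [ 0.4672 -0.2227  0.1132] yaw 32.2 F [ 2.6 -1.8 -5.3] gap 0.0219 j [-0.45  0.29 -0.25  1.02  0.    0.56]
```

>>> servo_tool --deltas '[[[-0.31,-0.21,0],1,1],[[-0.29,-0.23,0],1,1],[[-0.28,-0.25,0],1,1],[[-0.26,-0.27,0],1,1],[[-0.24,-0.29,0],1,1],[[-0.22,-0.3,0],1,1],[[-0.2,-0.32,0],1,1],[[-0.17,-0.33,0],1,1],[[-0.15,-0.34,0],1,1],[[-0.13,-0.35,0],1,1],[[0,0,0],0,1],[[0,0,-0.3],0,1],[[0,0,-0.3],0,1],[[0,0,-0.3],0,1],[[0,0,0],0,1],[[0,0,0],0,1]]'

```text
time_s: 7.05
ee_pos: [0.4001, -0.3092, 0.0859]
eef_rot: [0.001, 0.809, 0.588, 0.0]
contact_force: [4.7, -1.0, -4.3]
finger_gap: 0.0226
```

```bash
python3 -c "
from h import *
st()"
```

```text
t 7.05 p [ 0.4001 -0.3092  0.0859] yaw 72.04 F [ 4.7 -1.  -4.3] gap 0.0226 j [-0.66  0.3  -0.32  0.95  0.   -0.34]
```

>>> servo_tool --deltas '[[[0,0,0],0,0.6],[[0,0,0],0,0],[[0,0,0],0,0],[[0,0,0],0,0],[[0,0,0],0,0],[[0,0,0.5],0,0],[[0,0,0.9],0,0],[[0,0,0.9],0,0],[[0,0,0.9],0,0],[[0,0,0.5],0,0]]'

```text
time_s: 8.05
ee_pos: [0.3996, -0.3096, 0.1989]
eef_rot: [0.001, 0.809, 0.588, 0.0]
contact_force: [-0.3, -0.7, -1.1]
finger_gap: 0.0852
```

>>> servo_tool --deltas '[[[0.3,0.94,0],0.39,0],[[0.3,0.94,0],0.39,0],[[0.3,0.94,0],0.39,0],[[0.3,0.94,0],0.39,0],[[0.3,0.94,0],0.39,0],[[0.3,0.94,0],0.39,0],[[0.3,0.94,0],0.39,0],[[0.3,0.94,0],0.39,0],[[0.3,0.94,0],0.39,0],[[0.3,0.94,0],0.39,0],[[0.3,0.94,0],0.39,0],[[0.3,0.94,0],0.39,0],[[0.3,0.94,0],0.39,0],[[0.3,0.94,0],0.39,0],[[0.3,0.94,0],0.39,0],[[0.3,0.94,0],0.39,0],[[0.3,0.94,0],0.39,0],[[0.3,0.94,0],0.39,0],[[0,0,0],0,0],[[0,0,0],0,0]]'

```text
time_s: 10.05
ee_pos: [0.561, 0.1987, 0.1963]
eef_rot: [-0.0, 0.642, 0.767, -0.001]
contact_force: [-0.3, -1.3, -0.7]
finger_gap: 0.0855
```

Run:
```python
from h import *
st(); d=snap('wrist','w2'); snap('top','top2'); up('w2','w2u')
ax=np.array([np.cos(np.radians(10.2)),np.sin(np.radians(10.2)),0])
O=np.array([.691,.219,0])
for z in (.024,.048): print(z,[ (wpix(d,O-ax*k+[0,0,z])*1.5).round(0).tolist() for k in (133,.0)] if 0 else [(wpix(d,O-ax*k+[0,0,z])*1.5).round(0).tolist() for k in (.133,.111,.075)])
```

```text
t 10.05 p [0.561  0.1987 0.1963] yaw 100.16 F [-0.3 -1.3 -0.7] gap 0.0855 j [ 0.34  0.37  0.09  1.29 -0.    0.16]
0.024 [[370.0, 257.0], [371.0, 286.0], [371.0, 332.0]]
0.048 [[370.0, 265.0], [370.0, 296.0], [370.0, 345.0]]
```

View pics/w2u.png

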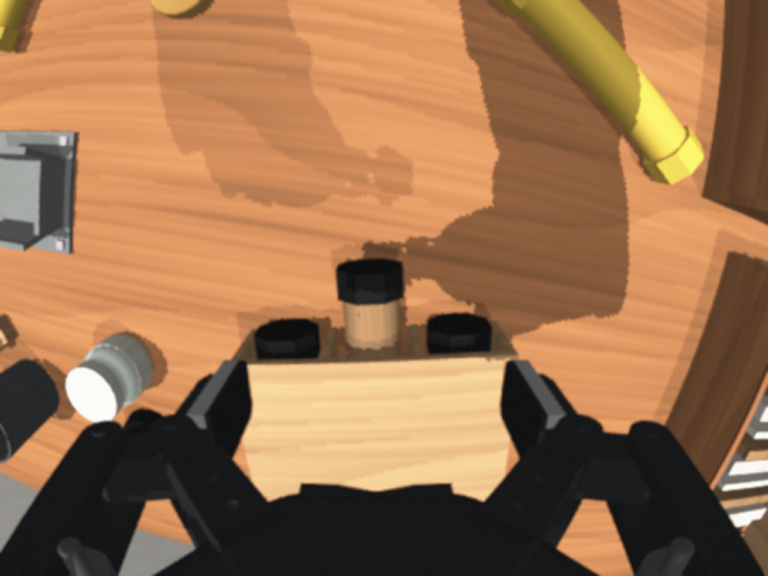

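The cap's end edge is at (370,263) and its inner edge at (370,296). I predicted 265 and 296, so it agrees. I descend and grip the cap.

>>> servo_tool --deltas '[[[0.15,-0.05,-0.9],0.15,0],[[0.15,0,-0.9],0,0],[[0,0,-0.9],0,0],[[0,0,-0.9],0,0],[[0,0,-0.9],0,0],[[0,0,-0.9],0,0],[[0,0,-0.5],0,0],[[0,0,-0.35],0,0],[[0,0,0],0,0.3],[[0,0,0],0,0.6],[[0,0,0],0,1],[[0,0,0],0,1],[[0,0,0],0,1],[[0,0,0],0,1]]' --squeeze 40

```text
time_s: 11.55
ee_pos: [0.5709, 0.197, 0.0107]
eef_rot: [0.001, 0.638, 0.77, 0.001]
contact_force: [-0.4, -1.4, 5.6]
finger_gap: 0.0472
```

```bash
python3 -c "
from h import *
st()"
```

```text
t 11.55 p [0.5709 0.197  0.0107] yaw 100.71 F [-0.4 -1.4  5.6] gap 0.0472 j [ 0.33  0.52 -0.18  0.87 -0.    0.15]
```

>>> servo_tool --deltas '[[[-0.25,-0.05,0.02],0,1],[[-0.49,-0.092,0],0,1],[[-0.49,-0.092,0],0,1],[[-0.49,-0.092,0],0,1],[[-0.49,-0.092,0],0,1],[[-0.49,-0.092,0],0,1],[[-0.49,-0.092,0],0,1],[[-0.49,-0.092,0],0,1],[[-0.49,-0.092,0],0,1],[[-0.25,-0.046,0],0,1],[[0,0,-0.02],0,1],[[0,0,0],0,1]]'

```text
time_s: 12.75
ee_pos: [0.4366, 0.172, 0.0106]
eef_rot: [-0.0, 0.638, 0.77, -0.0]
contact_force: [-9.6, -1.4, 23.8]
finger_gap: 0.0472
```

```bash
python3 -c "
from h import *
st()"
```

```text
t 12.75 p [0.4366 0.172  0.0106] yaw 100.73 F [-9.6 -1.4 23.8] gap 0.0472 j [ 0.37  0.33 -0.51  0.73  0.    0.19]
```

>>> servo_tool --deltas '[[[0,0,0.05],0,1],[[0,0,0],0,0.8],[[0,0,0],0,0.4],[[0,0,0],0,0],[[0,0,0],0,0],[[0,0,0],0,0],[[0,0,0.6],0,0],[[0,0,0.9],0,0],[[0,0,0.9],0,0],[[0,0,0.9],0,0],[[0.6,0.11,0.9],0,0],[[0.9,0.17,0],0,0],[[0.9,0.17,0],0,0],[[0.5,0.1,0],0,0],[[0,0,0],0,0],[[0,0,0],0,0]]'

```text
time_s: 14.35
ee_pos: [0.524, 0.1882, 0.1362]
eef_rot: [-0.0, 0.638, 0.77, -0.001]
contact_force: [-0.0, 0.8, -0.4]
finger_gap: 0.0855
```

Run:
```python
from h import *
st(); d=snap('wrist','w3'); up('w3','w3u')
c=np.array([.524,.1886,0]); a=np.radians(10.7); ax=np.array([np.cos(a),np.sin(a),0])
for z in (.024,.048): print(z,[(wpix(d,c+ax*k+[0,0,z])*1.5).round(0).tolist() for k in (-.1,-.078,.078,.1)])
```

```text
t 14.35 p [0.524  0.1882 0.1362] yaw 100.7 F [-0.   0.8 -0.4] gap 0.0855 j [ 0.34  0.34 -0.12  1.11 -0.    0.16]
0.024 [[375.0, 110.0], [375.0, 148.0], [375.0, 396.0], [375.0, 424.0]]
0.048 [[375.0, 105.0], [375.0, 147.0], [375.0, 416.0], [375.0, 445.0]]
```

View pics/w3u.png

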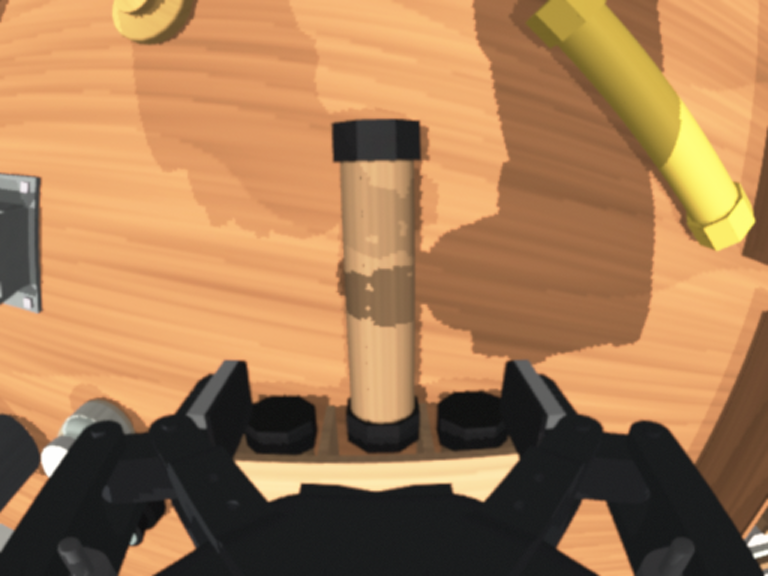

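Run:
```python
from h import *
d=ld('w3')
for u,v,z in [(377,121,.048),(377,160,.048),(378,160,.045),(379.5,290,.045),(382.5,400,.045),(382.5,400,.048)]: print(u,v,wworld(d,u/1.5,v/1.5,z).round(4))
```

```text
377 121 [0.4338 0.1725 0.048 ]
377 160 [0.4536 0.1763 0.048 ]
378 160 [0.4535 0.1768 0.045 ]
379.5 290 [0.5223 0.1907 0.045 ]
382.5 400 [0.5901 0.2057 0.045 ]
382.5 400 [0.5884 0.2053 0.048 ]
```

Run:
```python
from h import *
im=cv2.imread('pics/w3.png')[70:310,200:310]
cv2.imwrite('pics/w3c.png',cv2.resize(cv2.rotate(im,cv2.ROTATE_90_CLOCKWISE),None,fx=3.3,fy=3.3,interpolation=cv2.INTER_CUBIC))
g=cv2.imread('pics/w3.png').astype(int).sum(2)
for u in (245,251,256): print(u,[(v,int(g[v,u])) for v in list(range(74,84))+list(range(102,112))+list(range(264,302))])
```

```text
245 [(74, 492), (75, 495), (76, 491), (77, 483), (78, 449), (79, 328), (80, 209), (81, 168), (82, 165), (83, 164), (102, 167), (103, 165), (104, 164), (105, 165), (106, 198), (107, 316), (108, 464), (109, 530), (110, 541), (111, 543), (264, 539), (265, 540), (266, 540), (267, 539), (268, 541), (269, 540), (270, 541), (271, 538), (272, 537), (273, 537), (274, 537), (275, 536), (276, 538), (277, 535), (278, 521), (279, 448), (280, 304), (281, 151), (282, 74), (283, 75), (284, 109), (285, 116), (286, 120), (287, 117), (288, 115), (289, 118), (290, 117), (291, 117), (292, 107), (293, 105), (294, 95), (295, 79), (296, 68), (297, 65), (298, 63), (299, 62), (300, 73), (301, 119)]
251 [(74, 489), (75, 494), (76, 493), (77, 491), (78, 453), (79, 310), (80, 192), (81, 166), (82, 163), (83, 165), (102, 163), (103, 164), (104, 165), (105, 170), (106, 257), (107, 421), (108, 520), (109, 538), (110, 539), (111, 538), (264, 542), (265, 545), (266, 542), (267, 543), (268, 544), (269, 544), (270, 541), (271, 545), (272, 542), (273, 541), (274, 540), (275, 541), (276, 541), (277, 542), (278, 539), (27
[... 250 characters left out ...]
71), (301, 119)]
256 [(74, 483), (75, 489), (76, 494), (77, 492), (78, 455), (79, 307), (80, 186), (81, 163), (82, 163), (83, 161), (102, 162), (103, 160), (104, 164), (105, 172), (106, 257), (107, 417), (108, 512), (109, 529), (110, 530), (111, 530), (264, 531), (265, 531), (266, 531), (267, 533), (268, 532), (269, 533), (270, 531), (271, 530), (272, 530), (273, 530), (274, 530), (275, 530), (276, 531), (277, 533), (278, 531), (279, 529), (280, 503), (281, 367), (282, 190), (283, 101), (284, 114), (285, 124), (286, 123), (287, 126), (288, 120), (289, 122), (290, 122), (291, 120), (292, 110), (293, 106), (294, 95), (295, 86), (296, 69), (297, 64), (298, 61), (299, 62), (300, 69), (301, 117)]
```

View pics/w3c.png

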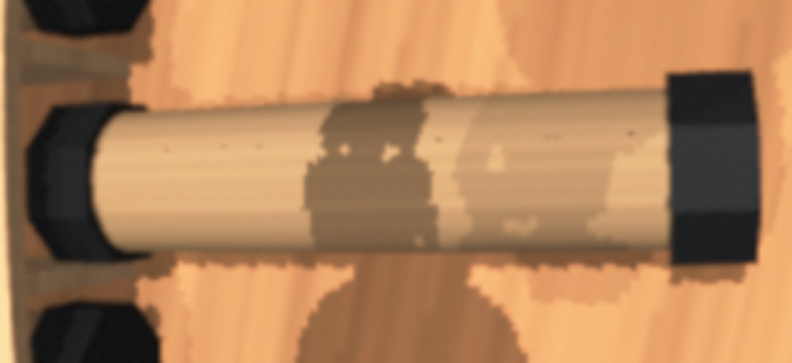

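Run:
```python
from h import *
d=ld('w3')
A=wworld(d,251.5,79.3,.048);B=wworld(d,251.5,106.8,.048);C=wworld(d,255,281.5,.045);D=wworld(d,255,297,.048)
print(A,B,C,D,np.linalg.norm(C-B),np.linalg.norm(A-B))
v=(C-B)/np.linalg.norm(C-B); print(np.degrees(np.arctan2(v[1],v[0])),(B+C)/2,A+v*.1)
# edges symmetrical at mid: left/right silhouette
```

```text
[0.43269268 0.17243778 0.048     ] [0.45369832 0.17642594 0.048     ] [0.60617029 0.20885245 0.045     ] [0.62192469 0.21192205 0.048     ] 0.15591080310642816 0.021380892969263463
12.006326491779802 [0.5299343  0.19263919 0.0465    ] [0.53048703 0.19323589 0.04607582]
```

>>> servo_tool --deltas '[[[0.2,0.15,-0.8],0.33,0],[[0,0,-0.9],0,0],[[0,0,-0.9],0,0],[[0,0,-0.9],0,0],[[0,0,-0.5],0,0],[[0,0,-0.33],0,0],[[0,0,0],0,0.3],[[0,0,0],0,0.6],[[0,0,0],0,1],[[0,0,0],0,1],[[0,0,0],0,1],[[0,0,0],0,1]]' --squeeze 60

```text
time_s: 15.6
ee_pos: [0.5313, 0.1932, 0.0083]
eef_rot: [0.001, 0.629, 0.777, 0.001]
contact_force: [-1.4, -1.8, 5.7]
finger_gap: 0.0405
```

```bash
python3 -c "
from h import *
st()"
```

```text
t 15.6 p [0.5313 0.1932 0.0083] yaw 102.03 F [-1.4 -1.8  5.7] gap 0.0405 j [ 0.35  0.47 -0.28  0.82 -0.    0.14]
```

>>> servo_tool --deltas '[[[0,0,0.05],0,1],[[-0.33,-0.067,0.05],0,1],[[-0.33,-0.067,0],0,1],[[-0.33,-0.067,0],0,1],[[-0.33,-0.067,0],0,1],[[-0.1,-0.02,0.3],0,1],[[0,0,0.6],0,1],[[0,0,0.8],0,1],[[0,0,0.8],0,1],[[0,0,0.8],0,1],[[0,0,0.6],0,1],[[0,0,0.3],0,1],[[0,0,0],0,1],[[0,0,0],0,1]]'

```text
time_s: 17.0
ee_pos: [0.4877, 0.1842, 0.1354]
eef_rot: [-0.0, 0.629, 0.777, -0.0]
contact_force: [-0.2, -0.1, -2.6]
finger_gap: 0.0409
```

```bash
python3 -c "
from h import *
st(); snap('side','side3'); d=snap('top','top3'); up('top3','top3u')
s=telemetry.get_state()['ee_pos']; print(pix(d,s)*1.5)"
```

```text
t 17.0 p [0.4877 0.1842 0.1354] yaw 102.03 F [-0.2 -0.1 -2.6] gap 0.0409 j [ 0.36  0.28 -0.2   1.08 -0.    0.15]
[280.55594045 328.82651278]
```

View pics/top3u.png

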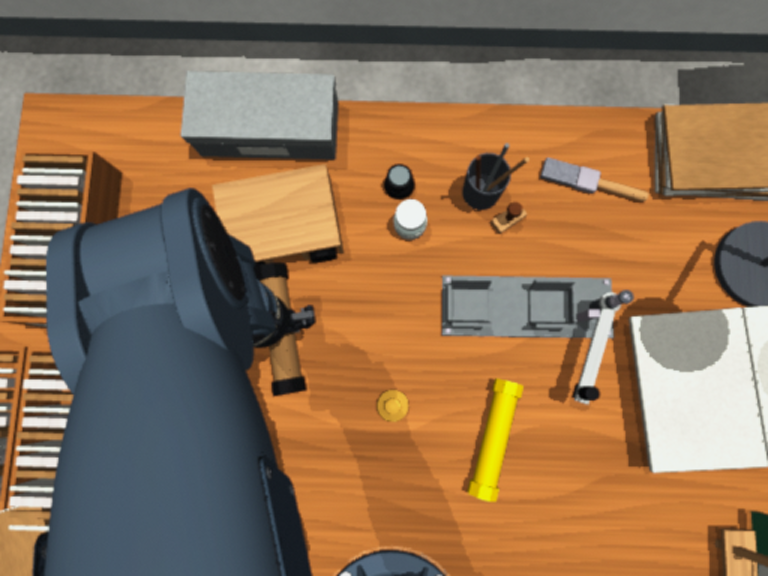

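Tube held level at its middle (caps at (272,270) and (289,385)); the bar is aside with its knob at (587,393). Carry it to the cradle.

>>> servo_tool --deltas '[[[0.083,-0.489,0],-1,1],[[0.083,-0.489,0],-1,1],[[0.083,-0.489,0],-1,1],[[0.083,-0.489,0],-1,1],[[0.083,-0.489,0],-1,1],[[0.083,-0.489,0],-1,1],[[0.083,-0.489,0],-1,1],[[0.083,-0.489,0],-1,1],[[0.083,-0.489,0],-1,1],[[0.083,-0.489,0],-1,1],[[0.083,-0.489,0],-1,1],[[0.083,-0.489,0],-1,1],[[0.083,-0.489,0],-1,1],[[0.083,-0.489,0],-1,1],[[0.083,-0.489,0],-1,1],[[0.083,-0.489,0],-1,1],[[0.083,-0.489,0],-1,1],[[0.083,-0.489,0],-1,1],[[0.083,-0.489,0],-1,1],[[0.083,-0.489,0],-1,1]]'

```text
time_s: 19.1
ee_pos: [0.5374, -0.1096, 0.1348]
eef_rot: [-0.0, 0.982, 0.19, -0.001]
contact_force: [-0.2, 0.2, -3.0]
finger_gap: 0.0402
```

>>> servo_tool --deltas '[[[0.083,-0.489,0],-1,1],[[0.083,-0.489,0],-1,1],[[0.083,-0.489,0],-1,1],[[0.083,-0.489,0],-1,1],[[0.083,-0.489,0],-1,1],[[0.083,-0.489,0],-0.35,1],[[0,0,0],0,1],[[0,0,0],0,1],[[0,0,0],0,1]]'

```text
time_s: 20.0
ee_pos: [0.5525, -0.1966, 0.1356]
eef_rot: [-0.0, 1.0, 0.006, -0.0]
contact_force: [0.1, 0.0, -2.6]
finger_gap: 0.0405
```

Run:
```python
from h import *
st(); d=snap('wrist','w4'); up('w4','w4u')
t=ld('top3')
for q in [(447,277,.042),(491,302,.05),(530,302,.05),(573,302,.05)]: print(world(t,q[0]/1.5,q[1]/1.5,q[2]).round(4))
c=np.array([.552,-.197,0]);a=np.radians(.6);y=np.array([-np.sin(a),np.cos(a),0]);x=np.array([np.cos(a),np.sin(a),0])
print([(k,s,(wpix(d,c+y*k+x*s+[0,0,.056])*1.5).round(0).tolist()) for k in (.107,.038) for s in (-.037,.037)])
print('bolts',[(wpix(d,p)*1.5).round(0).tolist() for p in ([.5974,-.0901,.007],[.5034,-.0915,.007])])
```

```text
t 20.0 p [ 0.5525 -0.1966  0.1356] yaw 0.69 F [ 0.1  0.  -2.6] gap 0.0405 j [-0.34  0.39 -0.04  1.14  0.    1.22]
[ 0.5956 -0.0854  0.042 ]
[ 0.5518 -0.1622  0.05  ]
[ 0.5537 -0.2303  0.05  ]
[ 0.5558 -0.3052  0.05  ]
[(0.107, -0.037, [299.0, 94.0]), (0.107, 0.037, [449.0, 94.0]), (0.038, -0.037, [301.0, 230.0]), (0.038, 0.037, [447.0, 230.0])]
bolts [[452.0, 107.0], [295.0, 107.0]]
```

View pics/w4u.png

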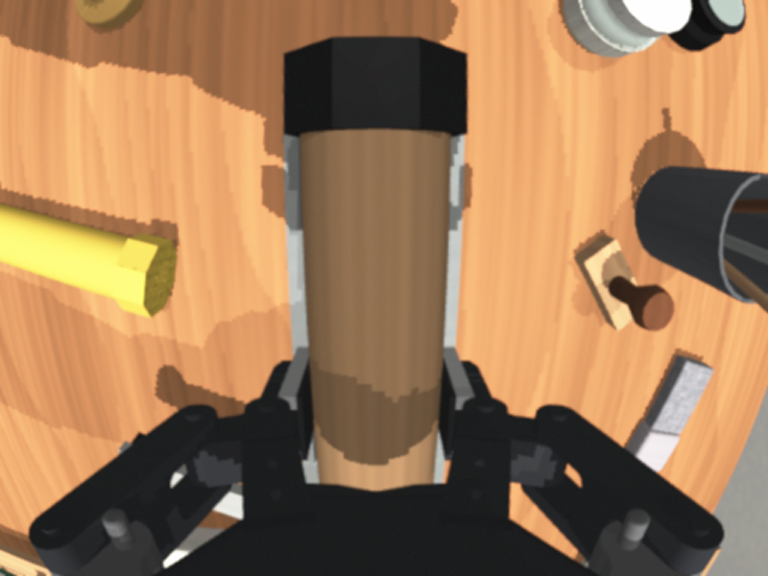

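Run:
```python
from h import *
d=ld('w4'); T=tool(d['st']); a=np.radians(.69)
c=T[:3,3]; y=np.array([-np.sin(a),np.cos(a),0])
for o in (-.004,0,.004): print(o,[(wpix(d,c+y*(k+o)+[0,0,z])*1.5).round(0).tolist() for k,z in ((.1,.0397),(.078,.0397))])
```

```text
-0.004 [[374.0, 61.0], [373.0, 155.0]]
0 [[374.0, 44.0], [373.0, 137.0]]
0.004 [[374.0, 28.0], [373.0, 120.0]]
```

>>> servo_tool --deltas '[[[0,0,-0.6],0,1],[[0,0,-0.8],0,1],[[0,0,-0.8],0,1],[[0,0,-0.6],0,1],[[0,0,-0.4],0,1],[[0,0,0],0,1],[[0,0,0],0,1]]'

```text
time_s: 20.75
ee_pos: [0.5531, -0.197, 0.0404]
eef_rot: [0.0, 1.0, 0.006, 0.0]
contact_force: [0.1, 0.0, -2.0]
finger_gap: 0.0405
```

>>> servo_tool --deltas '[[[-0.03,0,-0.25],0,1],[[0,0,-0.2],0,1],[[0,0,-0.1],0,1],[[0,0,-0.05],0,1],[[0,0,0],0,1],[[0,0,0],0,1]]'

```text
time_s: 21.35
ee_pos: [0.5517, -0.197, 0.0223]
eef_rot: [-0.0, 1.0, 0.005, -0.0]
contact_force: [-4.4, 0.4, 5.1]
finger_gap: 0.0404
```

```bash
python3 -c "
from h import *
st()"
```

```text
t 21.35 p [ 0.5517 -0.197   0.0223] yaw 0.63 F [-4.4  0.4  5.1] gap 0.0404 j [-0.34  0.48 -0.21  0.88 -0.    1.22]
```

>>> servo_tool --deltas '[[[0,0,0],0,0.8],[[0,0,0],0,0.4],[[0,0,0],0,0],[[0,0,0],0,0],[[0,0,0],0,0],[[0,0,0.4],0,0],[[0,0,0.9],0,0],[[0,0,0.9],0,0],[[0,0,0.9],0,0],[[0,0,0.9],0,0],[[0,0,0.9],0,0],[[0,0,0.7],0,0]]'

```text
time_s: 22.55
ee_pos: [0.5522, -0.1972, 0.1927]
eef_rot: [0.0, 1.0, 0.005, 0.001]
contact_force: [0.4, 0.0, -0.6]
finger_gap: 0.0854
```

>>> servo_tool --deltas '[[[-0.28,-0.207,0],1,0],[[-0.28,-0.207,0],1,0],[[-0.28,-0.207,0],1,0],[[-0.28,-0.207,0],1,0],[[-0.28,-0.207,0],1,0],[[-0.28,-0.207,0],1,0],[[-0.28,-0.207,0],1,0],[[-0.28,-0.207,0],1,0],[[-0.28,-0.207,0],1,0],[[-0.28,-0.207,0],1,0],[[-0.28,-0.207,0],1,0],[[-0.28,-0.207,0],1,0],[[-0.28,-0.207,0],1,0],[[-0.28,-0.207,0],1,0],[[-0.28,-0.207,0],1,0],[[-0.28,-0.207,0],1,0],[[-0.28,-0.207,0],1,0],[[-0.28,-0.207,0],0.85,0],[[0,0,0],0,0],[[0,0,0],0,0]]'

```text
time_s: 24.55
ee_pos: [0.4009, -0.3089, 0.1905]
eef_rot: [0.0, 0.81, 0.587, 0.0]
contact_force: [0.0, 0.1, 0.4]
finger_gap: 0.0854
```

Run:
```python
from h import *
st(); d=snap('wrist','w5'); up('w5','a'); snap('top','top5'); snap('side','side5'); up('top5','b',2.2,(280,150,470,330))
print((wpix(d,[.3995,-.309,.115])*1.5).round(0))
a=cv2.imread('pics/a.png'); b=cv2.imread('pics/b.png'); a=cv2.resize(a,(512,384)); b=cv2.resize(b,(280,384))
cv2.imwrite('pics/w5u.png',np.hstack([a,b]))
```

```text
t 24.55 p [ 0.4009 -0.3089  0.1905] yaw 71.89 F [0.  0.1 0.4] gap 0.0854 j [-0.66  0.22 -0.14  1.21  0.   -0.34]
[373. 299.]
```

View pics/w5u.png

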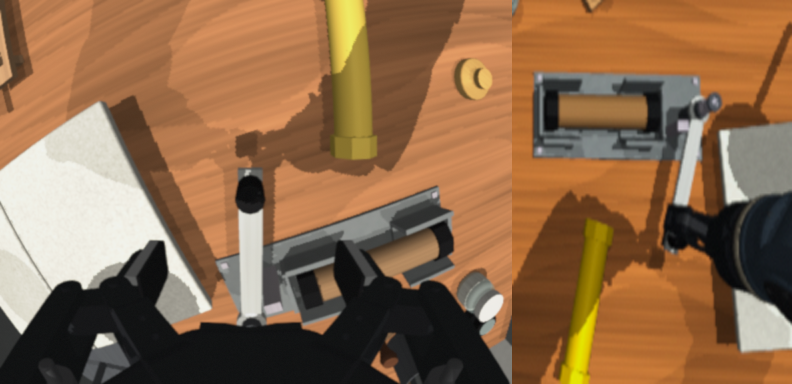

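The knob is at about (375,300) as predicted, and the tube is seated in both troughs. Next: grip the knob, lift and swing back.

>>> servo_tool --deltas '[[[-0.04,0,-0.9],0,0],[[0,0,-0.9],0,0],[[0,0,-0.9],0,0],[[0,0,-0.5],0,0],[[0,0,-0.35],0,0.3],[[0,0,0],0,0.6],[[0,0,0],0,1],[[0,0,0],0,1],[[0,0,0],0,1],[[0,0,0],0,1],[[0,0,0],0,1],[[0,0,0.3],0,1],[[0,0,0.3],0,1],[[0,0,0.33],0,1],[[0,0,0],0,1],[[0,0,0],0,1]]' --squeeze 60

```text
time_s: 26.3
ee_pos: [0.4002, -0.3092, 0.1111]
eef_rot: [0.001, 0.809, 0.588, 0.0]
contact_force: [5.6, -1.7, -4.9]
finger_gap: 0.0223
```

```bash
python3 -c "
from h import *
s=st(); p=np.array([.5525,-.358]); r=s['ee_pos'][:2]-p; print(np.linalg.norm(r),np.degrees(np.arctan2(-r[0],r[1])))
a0=np.degrees(np.arctan2(-r[0],r[1])); prev=r
n=18; 
for i in range(1,n+1):
    a=np.radians(a0+(0.5-a0)*i/n); c=.1607*np.array([-np.sin(a),np.cos(a)]); print(((c-prev)/.03).round(2),end=' '); prev=c
print((a0-.5)/n/4)"
```

```text
t 26.3 p [ 0.4002 -0.3092  0.1111] yaw 72.03 F [ 5.6 -1.7 -4.9] gap 0.0223 j [-0.66  0.28 -0.28  1.01  0.   -0.34]
0.15992425564868545 72.23873651778275
[0.1  0.36] [0.15 0.34] [0.17 0.33] [0.2  0.32] [0.22 0.3 ] [0.24 0.29] [0.26 0.27] [0.28 0.25] [0.29 0.23] [0.31 0.21] [0.32 0.19] [0.33 0.17] [0.34 0.14] [0.35 0.12] [0.36 0.09] [0.37 0.07] [0.37 0.04] [0.37 0.02] 0.9963713405247605
```

>>> servo_tool --deltas '[[[0.12,0.36,0],-1,1],[[0.15,0.34,0],-1,1],[[0.17,0.33,0],-1,1],[[0.2,0.32,0],-1,1],[[0.22,0.3,0],-1,1],[[0.24,0.29,0],-1,1],[[0.26,0.27,0],-1,1],[[0.28,0.25,0],-1,1],[[0.29,0.23,0],-1,1],[[0.31,0.21,0],-1,1],[[0.32,0.19,0],-1,1],[[0.33,0.17,0],-1,1],[[0.34,0.14,0],-1,1],[[0.35,0.12,0],-1,1],[[0.36,0.09,0],-1,1],[[0.37,0.07,0],-1,1],[[0.37,0.04,0],-1,1],[[0.37,0.01,0],-1,1],[[0,0,0],0,1],[[0,0,0],0,1]]'

```text
time_s: 28.3
ee_pos: [0.5505, -0.1977, 0.1099]
eef_rot: [0.001, 1.0, 0.0, -0.001]
contact_force: [1.3, -5.1, -6.6]
finger_gap: 0.0221
```

```bash
python3 -c "
from h import *
st()"
```

```text
t 28.3 p [ 0.5505 -0.1977  0.1099] yaw 0.0 F [ 1.3 -5.1 -6.6] gap 0.0221 j [-0.34  0.4  -0.09  1.08 -0.    1.23]
```

>>> servo_tool --deltas '[[[0.05,0,0],0,1],[[0,0,-0.2],0,1],[[0,0,-0.2],0,1],[[0,0,-0.15],0,1],[[0,0,-0.05],0,1],[[0,0,0],0,1],[[0,0,0],0,1]]'

```text
time_s: 29.0
ee_pos: [0.5513, -0.1976, 0.092]
eef_rot: [0.0, 1.0, -0.0, -0.001]
contact_force: [-0.8, -4.6, -5.7]
finger_gap: 0.0225
```

```bash
python3 -c "
from h import *
st()"
```

```text
t 29.0 p [ 0.5513 -0.1976  0.092 ] yaw -0.01 F [-0.8 -4.6 -5.7] gap 0.0225 j [-0.34  0.42 -0.12  1.04 -0.    1.23]
```

>>> servo_tool --deltas '[[[0,0,-0.04],0,1],[[0,0,-0.04],0,1],[[0,0,0],0,1]]'

```text
time_s: 29.3
ee_pos: [0.5515, -0.1976, 0.0906]
eef_rot: [0.001, 1.0, -0.0, -0.001]
contact_force: [-3.5, -5.5, 2.9]
finger_gap: 0.0221
```

Contact has taken over: Fz went from -5.7 to +2.9 N. Release and retreat.

>>> servo_tool --deltas '[[[0,0,0],0,0.8],[[0,0,0],0,0.4],[[0,0,0],0,0],[[0,0,0],0,0],[[0,0,0],0,0],[[0,0,0.4],0,0],[[0,0,0.9],0,0],[[0,0,0.9],0,0],[[0,0,0.9],0,0],[[0,0,0.9],0,0],[[-0.3,0.5,0.6],0,0],[[-0.6,0.7,0],0,0],[[-0.6,0.7,0],0,0],[[-0.6,0.7,0],0,0],[[-0.6,0.7,0],0,0],[[-0.6,0.7,0],0,0],[[-0.6,0.7,0],0,0],[[0,0,0],0,0],[[0,0,0],0,0]]'

```text
time_s: 31.2
ee_pos: [0.4358, -0.0558, 0.2299]
eef_rot: [0.0, 1.0, 0.001, 0.001]
contact_force: [0.6, 0.3, -0.6]
finger_gap: 0.0857
```

Run:
```python
from h import *
st(); t=snap('top','top6'); snap('side','side6')
print(pix(t,[.5518,-.197,.121]))
up('top6','b',2,(140,90,440,290)); up('side6','a',3,(230,100,360,230))
a=cv2.imread('pics/a.png'); b=cv2.imread('pics/b.png'); a=cv2.resize(a,(390,390))
c=np.zeros((592,800,3),np.uint8); c[:400,:600]=b; c[:390,600:]=a[:, 90:290]; cv2.imwrite('pics/f.png',c[:400])
```

```text
t 31.2 p [ 0.4358 -0.0558  0.2299] yaw 0.09 F [ 0.6  0.3 -0.6] gap 0.0857 j [-0.13  0.09 -0.2   1.28 -0.    1.44]
[346.65392324 197.65704056]
```

View pics/f.png

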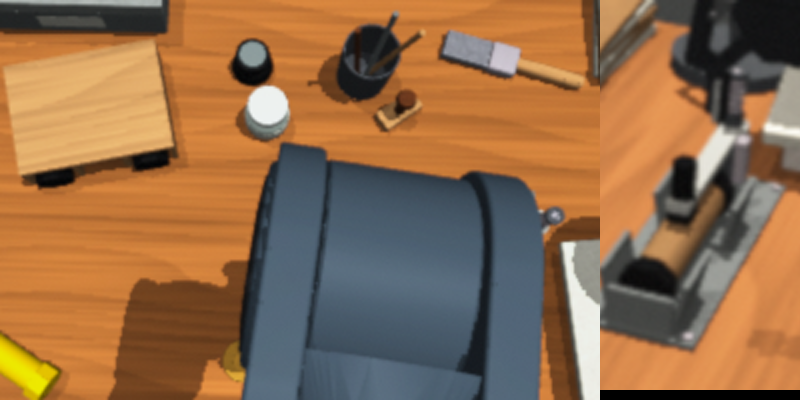

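The side view shows the tube seated with the bar over it, but the arm hides the top view. I move aside for a last check.

>>> servo_tool --deltas '[[[-0.3,0.95,0],0,0],[[-0.3,0.95,0],0,0],[[-0.3,0.95,0],0,0],[[-0.3,0.95,0],0,0],[[-0.3,0.95,0],0,0],[[-0.3,0.95,0],0,0],[[-0.3,0.95,0],0,0],[[-0.3,0.95,0],0,0],[[-0.3,0.95,0],0,0],[[-0.3,0.95,0],0,0],[[-0.3,0.95,0],0,0],[[-0.3,0.95,0],0,0],[[0,0.9,0],0,0],[[0,0.9,0],0,0],[[0,0.9,0],0,0],[[0,0,0],0,0],[[0,0,0],0,0]]'

```text
time_s: 33.0
ee_pos: [0.328, 0.3671, 0.2283]
eef_rot: [0.001, 1.0, 0.0, -0.0]
contact_force: [0.1, -0.6, -0.3]
finger_gap: 0.0855
```

Run:
```python
from h import *
st(); t=snap('top','top7'); snap('side','side7')
a=cv2.imread('pics/top0.png')[95:345,80:440]; b=cv2.imread('pics/top7.png')[95:345,80:440]
cv2.imwrite('pics/f2.png',np.vstack([np.hstack([cv2.resize(b,(792,550),interpolation=cv2.INTER_CUBIC)])]))
m=(cv2.absdiff(a,b).sum(2)>90).astype(np.uint8); n,_,s,c=cv2.connectedComponentsWithStats(m)
for i in range(1,n):
    if s[i,4]>25: print((s[i,:2]*2.2).round(),(s[i,2:4]*2.2).round(),s[i,4])
print((np.array(pix(t,[.5518,-.197,.121]))-[80,95])*2.2)
```

```text
t 33.0 p [0.328  0.3671 0.2283] yaw 0.04 F [ 0.1 -0.6 -0.3] gap 0.0855 j [ 0.84  0.18 -0.09  1.3  -0.    2.41]
[233. 169.] [24. 11.] 39
[229. 187.] [46. 37.] 262
[486. 213.] [112.  46.] 659
[620. 216.] [35.  7.] 31
[603. 242.] [57. 18.] 92
[  0. 354.] [156. 196.] 2831
[586.63863113 225.84548923]
```

View pics/f2.png

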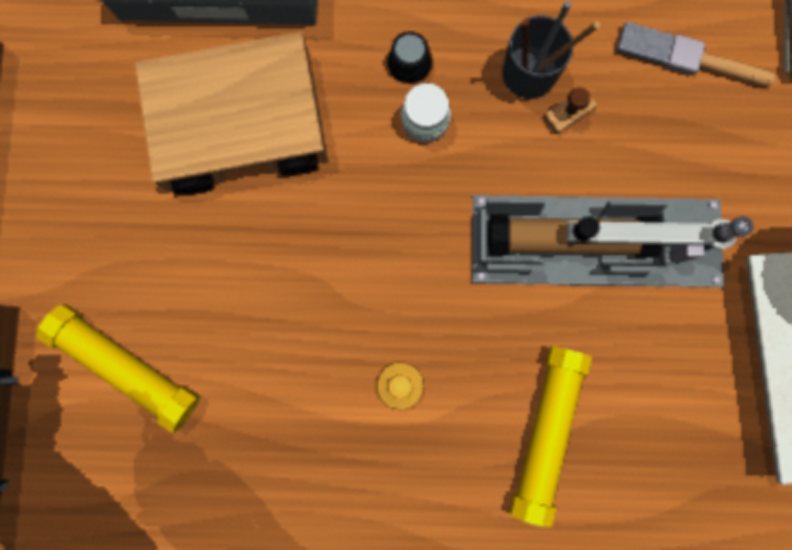

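Clamped and in line, with the knob at (587,227) against a predicted (587,226). The only image differences are at the tube's old place, the cradle and the arm's shadow, so I hand in.

```bash
python3 -c "
from h import *
print(bot.hand_in())"
```

```text
the job is handed in; nothing more can be done
None
```

The tube is clamped in the labelling cradle and the job is handed in, at about 33 s of the 72 s allowed.

I lifted the bar about 28 mm, swung it about 72° aside and let it down. Then I drew the tube out by its end, re-gripped it at the middle and laid it in both troughs. Last, I lifted the bar again, swung it back in line and lowered it onto the barrel.

**Last checks:**
- **Clamp:** the supporting force changed from -5.7 N to +2.9 N as the pad met the tube. The knob came to rest within a pixel or so of where it should be with the pad on the barrel.
- **Other things on the desk:** before-and-after top views differ only at the tube's old place, the cradle and the arm's shadow. The robot was clear of everything at hand-in.

**What disagreed:**
- **Slip while drawing out:** the tube slid about 6 mm in the grip, so its far end was still about 11 mm inside the bay. I saw this in the wrist picture and drew it out further before lifting.
- **Force on the desk:** the wrist read about 24 N upward at the end of that first draw. This was below the limits, and I eased off before opening the gripper.

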